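Fill the service caddy and hold it up level

TASK

Stand the two dispenser bottles from the steel tray in the two empty pockets of the grey caddy, so that both of its rows are complete; set them down rather than drop them. Then lift the caddy by its carrying bar, keeping it level all the way, and hold it still about 10 cm above the bench for me to take from you: finish while still holding it. Leave the other things on the bench where they are.

Things in the scene. Friction and masses are not known exactly. Their poses are not given: they have to be found in the camera images.
- caddy: grey moulded caddy, loose, 164 (its x) by 160 mm (its y), 0.3 to 0.37 kg empty. Origin: centre of its underside, z up. Floor 4 mm thick, outer walls 40 mm high. Two rows of three open pockets along y, at x = -54 and +54 mm; between them a channel with a carton of swabs (top at 45 mm). Full, it weighs 0.6 to 0.85 kg and balances within 10 mm of the bar's middle
- caddy_handle (a point): centre of the caddy's straight carrying bar, 131 mm above its underside; axes as the caddy's. The bar is fixed, runs along y, is 18 mm wide (x) and 22 mm high (120 to 142 mm above the underside), and is free for 140 mm between its two end uprights
- pocket0 (a point): centre of the floor of a caddy pocket, at caddy x -54, y -52 mm, 4 mm above the caddy's underside; the pocket is 48 mm square, parted from its row neighbours by 4 mm thick dividers 30 mm high; pockets in a row are 52 mm apart. Two of the six pockets are empty at the start, which two varies
- pocket1 (a point): centre of the floor of a caddy pocket, at caddy x -54, y 0 mm, 4 mm above the caddy's underside; the pocket is 48 mm square, parted from its row neighbours by 4 mm thick dividers 30 mm high; pockets in a row are 52 mm apart. Two of the six pockets are empty at the start, which two varies
- pocket2 (a point): centre of the floor of a caddy pocket, at caddy x -54, y 52 mm, 4 mm above the caddy's underside; the pocket is 48 mm square, parted from its row neighbours by 4 mm thick dividers 30 mm high; pockets in a row are 52 mm apart. Two of the six pockets are empty at the start, which two varies
- pocket3 (a point): centre of the floor of a caddy pocket, at caddy x 54, y -52 mm, 4 mm above the caddy's underside; the pocket is 48 mm square, parted from its row neighbours by 4 mm thick dividers 30 mm high; pockets in a row are 52 mm apart. Two of the six pockets are empty at the start, which two varies
- pocket4 (a point): centre of the floor of a caddy pocket, at caddy x 54, y 0 mm, 4 mm above the caddy's underside; the pocket is 48 mm square, parted from its row neighbours by 4 mm thick dividers 30 mm high; pockets in a row are 52 mm apart. Two of the six pockets are empty at the start, which two varies
- pocket5 (a point): centre of the floor of a caddy pocket, at caddy x 54, y 52 mm, 4 mm above the caddy's underside; the pocket is 48 mm square, parted from its row neighbours by 4 mm thick dividers 30 mm high; pockets in a row are 52 mm apart. Two of the six pockets are empty at the start, which two varies
- bottle0: one of six like round dispenser bottles, white with a paper band and a black cap, 90 mm tall, 50 to 77 g, closed: body 38 mm diameter up to 60 mm, narrowing to the cap, 22 mm diameter, from 65 to 90 mm. Origin: centre of its underside, z up along its axis. Four stand in the caddy and two in the steel tray at the start, which ones varies
- bottle1: one of six like round dispenser bottles, white with a paper band and a black cap, 90 mm tall, 50 to 77 g, closed: body 38 mm diameter up to 60 mm, narrowing to the cap, 22 mm diameter, from 65 to 90 mm. Origin: centre of its underside, z up along its axis. Four stand in the caddy and two in the steel tray at the start, which ones varies
- bottle2: one of six like round dispenser bottles, white with a paper band and a black cap, 90 mm tall, 50 to 77 g, closed: body 38 mm diameter up to 60 mm, narrowing to the cap, 22 mm diameter, from 65 to 90 mm. Origin: centre of its underside, z up along its axis. Four stand in the caddy and two in the steel tray at the start, which ones varies
- bottle3: one of six like round dispenser bottles, white with a paper band and a black cap, 90 mm tall, 50 to 77 g, closed: body 38 mm diameter up to 60 mm, narrowing to the cap, 22 mm diameter, from 65 to 90 mm. Origin: centre of its underside, z up along its axis. Four stand in the caddy and two in the steel tray at the start, which ones varies
- bottle4: one of six like round dispenser bottles, white with a paper band and a black cap, 90 mm tall, 50 to 77 g, closed: body 38 mm diameter up to 60 mm, narrowing to the cap, 22 mm diameter, from 65 to 90 mm. Origin: centre of its underside, z up along its axis. Four stand in the caddy and two in the steel tray at the start, which ones varies
- bottle5: one of six like round dispenser bottles, white with a paper band and a black cap, 90 mm tall, 50 to 77 g, closed: body 38 mm diameter up to 60 mm, narrowing to the cap, 22 mm diameter, from 65 to 90 mm. Origin: centre of its underside, z up along its axis. Four stand in the caddy and two in the steel tray at the start, which ones varies
- tray: shallow stainless tray, 160 mm (x) by 240 mm (y), rim 14 mm high, walls and floor 4 mm, fixed to the bench. Origin: centre of its underside. Holds the two spare bottles and the solvent dispenser; it may be on either side of the caddy
- dispenser: bystander in the tray: wide solvent dispenser, white body 66 mm diameter with a steel lid and round push plate, 121 mm tall. Origin: centre of its underside
- solder_spool: bystander: spool of solder standing on its end, 64 mm diameter, 48 mm tall. Origin: centre of its underside
- multimeter: bystander: handheld multimeter lying on its back, 172 by 82 by 42 mm. Origin: centre of its underside
- attenuator_box: bystander: diecast aluminium box with two brass connectors, 128 by 72 by 46 mm over all. Origin: centre of its underside
- screwdriver: bystander: screwdriver lying on the bench, 170 mm long. Origin: under its middle
- tip_cleaner: bystander: round tin of brass wool, 74 mm diameter, 60 mm tall. Origin: centre of its underside
Things that resemble listed ones, but are neither listed nor needed, are in the scene too. What is shaped like the bottle1 but red is not meant.

How it is judged (in metres and radians):
On the way:
1. all six pockets hold a standing bottle, let go, while the caddy still stands on the bench (distance between any of bottle0, bottle1, bottle2, bottle3, bottle4, bottle5 and pocket0 below 0.012 m and distance between any of bottle0, bottle1, bottle2, bottle3, bottle4, bottle5 and pocket1 below 0.012 m and distance between any of bottle0, bottle1, bottle2, bottle3, bottle4, bottle5 and pocket2 below 0.012 m and distance between any of bottle0, bottle1, bottle2, bottle3, bottle4, bottle5 and pocket3 below 0.012 m and distance between any of bottle0, bottle1, bottle2, bottle3, bottle4, bottle5 and pocket4 below 0.012 m and distance between any of bottle0, bottle1, bottle2, bottle3, bottle4, bottle5 and pocket5 below 0.012 m and angle between each of bottle0, bottle1, bottle2, bottle3, bottle4, bottle5's own z axis and vertical below 0.15 rad and contact force between each of bottle0, bottle1, bottle2, bottle3, bottle4, bottle5 and the fingers below 0.1 N and height (world z) of caddy below 0.006 m), for 0.2 s.
At the end, for the whole second after the job is handed in: The caddy hangs in the fingers alone, underside over 60 mm above the bench, level within 0.1 rad, under 20 mm/s and 0.1 rad/s; in each pocket a bottle stands within 0.15 rad of upright, its foot within 12 mm of the pocket floor centre; fingers touch no bottle, the caddy rests on no other thing (distance between any of bottle0, bottle1, bottle2, bottle3, bottle4, bottle5 and pocket0 below 0.012 m and distance between any of bottle0, bottle1, bottle2, bottle3, bottle4, bottle5 and pocket1 below 0.012 m and distance between any of bottle0, bottle1, bottle2, bottle3, bottle4, bottle5 and pocket2 below 0.012 m and distance between any of bottle0, bottle1, bottle2, bottle3, bottle4, bottle5 and pocket3 below 0.012 m and distance between any of bottle0, bottle1, bottle2, bottle3, bottle4, bottle5 and pocket4 below 0.012 m and distance between any of bottle0, bottle1, bottle2, bottle3, bottle4, bottle5 and pocket5 below 0.012 m and angle between each of bottle0, bottle1, bottle2, bottle3, bottle4, bottle5's own z axis and vertical below 0.15 rad and contact force between each of bottle0, bottle1, bottle2, bottle3, bottle4, bottle5 and the fingers below 0.1 N and height (world z) of caddy above 0.06 m and angle between caddy's own z axis and vertical below 0.1 rad and linear speed of caddy below 0.02 m/s and angular speed of caddy below 0.1 rad/s and contact force between caddy and the fingers above 4 N and contact force between caddy and dispenser below 0.1 N and contact force between caddy and solder_spool below 0.1 N and contact force between caddy and multimeter below 0.1 N and contact force between caddy and attenuator_box below 0.1 N and contact force between caddy and screwdriver below 0.1 N and contact force between caddy and tip_cleaner below 0.1 N and contact force between caddy and tray below 0.1 N); the arm keeps its last pose, push and grip.
It fails at once if a bystander is pushed more than 25 mm from its place (distance of any of dispenser, solder_spool, multimeter, attenuator_box, screwdriver, tip_cleaner from where it was at the start of the episode above 0.025 m).
It fails at once if a bystander is tipped over (angle between any of dispenser, solder_spool, multimeter, attenuator_box, tip_cleaner's own z axis and vertical above 0.5 rad).
It fails at once if a bottle is knocked over (angle between any of bottle0, bottle1, bottle2, bottle3, bottle4, bottle5's own z axis and vertical above 0.7 rad).
It fails at once if a bottle is dropped (falls free by more than about 25 mm) ((linear speed of bottle0 above 0.7 m/s and contact force between bottle0 and the fingers below 0.1 N) or (linear speed of bottle1 above 0.7 m/s and contact force between bottle1 and the fingers below 0.1 N) or (linear speed of bottle2 above 0.7 m/s and contact force between bottle2 and the fingers below 0.1 N) or (linear speed of bottle3 above 0.7 m/s and contact force between bottle3 and the fingers below 0.1 N) or (linear speed of bottle4 above 0.7 m/s and contact force between bottle4 and the fingers below 0.1 N) or (linear speed of bottle5 above 0.7 m/s and contact force between bottle5 and the fingers below 0.1 N)).
It fails at once if the caddy is tilted by more than 0.25 rad (14 degrees) (angle between caddy's own z axis and vertical above 0.25 rad).
It also fails if it takes over 72 s, if anything falls off the work surface, if the arm or the gripper's body presses on something with over 40 N, if the wrist force passes 120 N, or if a joint passes its speed limit or range.

ROBOT

A 6-joint arm with a two-finger parallel gripper is mounted at the origin on the work surface. World frame = base frame: x ahead of the robot, y to its left, z up, the work surface at z = 0. Lengths are in m, angles in degrees, forces in N, time in s.
With the tool pointing down it reaches from about 0.375 to 0.9 m from the base axis. Payload 3.1 kg.
Tool frame: the origin (TCP) lies on the centre line of the jaws, within the pads' length; the fingertips stand 17 mm ahead of it and the grasp point (between the pads) lies 2 mm behind it; z points along the fingers, y is the line along which they close (so a half turn about z gives the same grasp; the last joint's range is limited). The gripper opens to 87 mm and grips with 3 to 60 N. Pads are 19 mm wide; open, the fingers measure 117 mm over their backs; the gripper's body (75 mm by 190 mm) begins 51 mm behind the grasp point.
Start: joints at [65.403, 30.224, 82.088, -0, 67.689, -10.227], TCP at [0.155, 0.605, 0.24] pointing down, gripper open.
Joint ranges: [-176.69, 176.69], [-43.24, 126.21], [12.49, 139.97], [-82, 262], [0, 151.66], [-163.58, 163.58]. Speed limits (degrees/s): [159.86, 159.86, 180, 180, 180, 180].

INTERFACE

Orientations are given as a 3x3 rotation matrix whose columns are the frame's x, y, z axes.
In Python, from rig import bot, imaging, finder gives the robot as it stands. The module is installed in compiled form; this text tells all that it offers.
- The arm moves only by the tool play_rows, never from a script. Its argument "motion" is a list that holds one entry, the list of rows, each a list of 6 numbers: the shift along the tool's x, y, z in fractions of the full range, 1 being 0.8 m, then the turn, a rotation vector about the tool's x, y, z in normalised numbers (1 is 360 degrees). In form: [[[dx, dy, dz, wx, wy, wz], ...]]. A call has 1 to 8 rows; each row is the pose to reach, as a shift and turn from the pose commanded when the call began, along the tool's axes at that moment; what a row does not reach only later rows make up. A row lasts 1/12 s, in which the tool goes at most 41.7 mm and 7.16 degrees, less where a joint would pass 70% of its speed; a pose out of reach is approached as far as the arm can. No shift or turn number may pass 1 either way. A call with a gripper value outside its range is refused whole. "fingers" is the finger opening in m, from 0 to 0.087, set as the call begins (left out, the last holds). The fingers move at their own pace and stop on an object; the grip force is fixed at half the most. Time passes only in rows, so rows that repeat a pose let the fingers close. It gives the time, the measured TCP pose, the force, the opening and the grip force at its end, in the units of the state.
- bot.read_state(): the state, without advancing time (a new reading comes with each control period).
- imaging.capture(name): name is "scene" or "top" or "wrist"; returns a dict with "frame" (384x512x3 uint8, red, green, blue), "camera_matrix" (3x3 intrinsics, pixels), "R" (3x3) and "t" (3): a world point X has camera coordinates R X + t. Camera axes: x right, y down, z forward; pixel columns grow to the right and rows downward; lengths in m; the calibration is good to about 2 mm. A picture is of the moment at which its call begins. There is no depth.
- bot.hand_in(): hands the job in; it is judged then, once.
Trained networks look in the newest picture that a camera, given by its name, has taken for a name from the list of things; names that differ only in an ending like _2 or _b are one class to them, and where a whole thing is asked for, a point or a joint stands for the part that bears it (a point fixed in the world has none). Each returns a list of dicts, best first, with "confidence" (0 to 1); they miss things now and then, are a little off and sometimes report something else, mostly with a low value. They report only what shows in the picture. A call takes as long as a camera call. They do not tell look-alikes from the thing itself.
- finder.recognise(camera, name): "at" ([x, y, z] in m, in world coordinates, good to about 4 mm: the middle of the surface that is visible of it).
- finder.outline_of(camera, name): "pixels" (384x512 bool, what is visible of it).
The state is a dict: "time_s": time; "joint_positions": joint angles; "qvel": joint speeds; "tau": joint torques, N m; "position": TCP position; "tcp_rot": TCP orientation; "force": force on the tool from outside, world axes, zero at the start; "moment": the same for the moment, N m; "opening": opening from 0.0 (shut) to 1.0 (fully open); "grasp_force": force on a finger pad.
Only numpy, scipy, OpenCV 4.12 (cv2) and the standard library are available. Lean on these libraries where they do the work, as an engineer would, in place of code of your own. Each camera call takes 0.05 s, during which the arm holds its last target. There are 200 camera calls.

## Working session

There is one attempt and no reset: what is moved stays moved. The work goes in short steps, Python scripts to look and compute and a tool call to move; the robot and the scene stay as the last step left them, time stands still between calls to the robot, and variables do not carry over. Pictures are saved under pics/ and viewed, at most 14 in all, crops included, and the job is handed in when it is done.

Besides the shell and the picture viewer there is one more tool, called after "Request:" as name(argument=value, ...), one argument or row to a line, values as JSON. play_rows: Moves the arm, as the interface text tells. Its arguments: {"type":"object","properties":{"motion":{"type":"array"},"fingers":{"type":"number"}},"required":["motion"]}

```bash
mkdir -p pics
cat > h.py <<'E'
import numpy as np, cv2
from rig import bot, imaging, finder
def cap(n, save=None):
    c=imaging.capture(n)
    if save: cv2.imwrite('pics/'+save, c['frame'][:,:,::-1])
    return c
def proj(c,X):
    p=np.array(c['R'])@np.array(X)+np.array(c['t']); q=np.array(c['camera_matrix'])@p; return q[:2]/q[2]
def ray(c,uv,z):
    R=np.array(c['R']);t=np.array(c['t']);o=-R.T@t
    d=R.T@np.linalg.inv(c['camera_matrix'])@np.array([uv[0],uv[1],1.])
    return o+d*(z-o[2])/d[2]
E
python3 - <<'E'
from h import *
a=cap('scene');b=cap('top')
cv2.imwrite('pics/a.png',np.vstack([a['frame'],b['frame']])[:,:,::-1][:, :])
im=np.hstack([a['frame'],b['frame']])[:,:,::-1]
cv2.imwrite('pics/st.png',cv2.resize(b['frame'][:,:,::-1],(800,600),interpolation=cv2.INTER_CUBIC))
cv2.imwrite('pics/sc.png',cv2.resize(a['frame'][:,:,::-1],(800,600),interpolation=cv2.INTER_CUBIC))
for cam in('top','scene'):
  for n in('caddy','caddy_handle','pocket0','bottle0','tray','dispenser','tip_cleaner','solder_spool','multimeter','attenuator_box','screwdriver'):
    print(cam,n,[(np.round(r['at'],3).tolist(),round(r['confidence'],2)) for r in finder.recognise(cam,n)])
s=bot.read_state();print(s)
E
```

```text
top caddy [([0.529, -0.202, 0.041], 0.83)]
top caddy_handle [([0.535, -0.2, 0.038], 0.63)]
top pocket0 [([0.526, -0.195, 0.04], 0.82)]
top bottle0 [([0.59, -0.18, 0.063], 0.71), ([0.355, 0.11, 0.062], 0.67), ([0.57, 0.285, 0.062], 0.61), ([0.49, 0.218, 0.061], 0.6), ([0.586, -0.129, 0.063], 0.59), ([0.327, 0.242, 0.057], 0.58), ([0.597, -0.229, 0.062], 0.49), ([0.48, -0.14, 0.064], 0.49), ([0.451, 0.018, 0.062], 0.44)]
top tray [([0.515, 0.223, 0.001], 0.97)]
top dispenser [([0.511, 0.136, 0.111], 0.67), ([0.479, -0.138, 0.067], 0.64)]
top tip_cleaner [([0.661, -0.405, 0.052], 0.78)]
top solder_spool [([0.766, 0.006, 0.05], 0.72)]
top multimeter [([0.592, 0.46, 0.032], 0.61), ([0.53, -0.193, 0.037], 0.34)]
top attenuator_box [([0.496, -0.469, 0.047], 0.89)]
top screwdriver [([0.444, 0.432, 0.02], 0.79), ([0.531, -0.197, 0.039], 0.53)]
scene caddy [([0.549, -0.179, 0.036], 0.58)]
scene caddy_handle [([0.554, -0.185, 0.038], 0.69)]
scene pocket0 [([0.553, -0.184, 0.038], 0.96), ([0.546, 0.23, 0.005], 0.73), ([0.583, 0.288, 0.055], 0.65)]
scene bottle0 [([0.584, 0.286, 0.055], 0.87), ([
[... 773 characters left out ...]
  2.57195502e-04,
        6.76898901e+01, -1.02272155e+01]), 'qvel': array([ 0.00762338, -0.04681301,  0.03743483,  0.00865083,  0.12699668,
        0.04996778]), 'tau': array([ 3.29160721e-04, -4.40024543e+01, -1.76984489e+01,  6.34265877e-02,
        5.05131658e-02,  4.94613332e-06]), 'position': array([0.15506262, 0.60543555, 0.23952868]), 'tcp_rot': array([[-9.68717486e-01,  2.48166138e-01, -2.33941812e-05],
       [ 2.48166139e-01,  9.68717485e-01, -4.11288020e-05],
       [ 1.24555764e-05, -4.56478333e-05, -9.99999999e-01]]), 'force': array([0.10932425, 0.11177164, 0.24001758]), 'moment': array([-0.02651153,  0.02255744, -0.03920888]), 'grasp_force': 0.0, 'opening': 0.9985387719627729}
```

View pics/st.png

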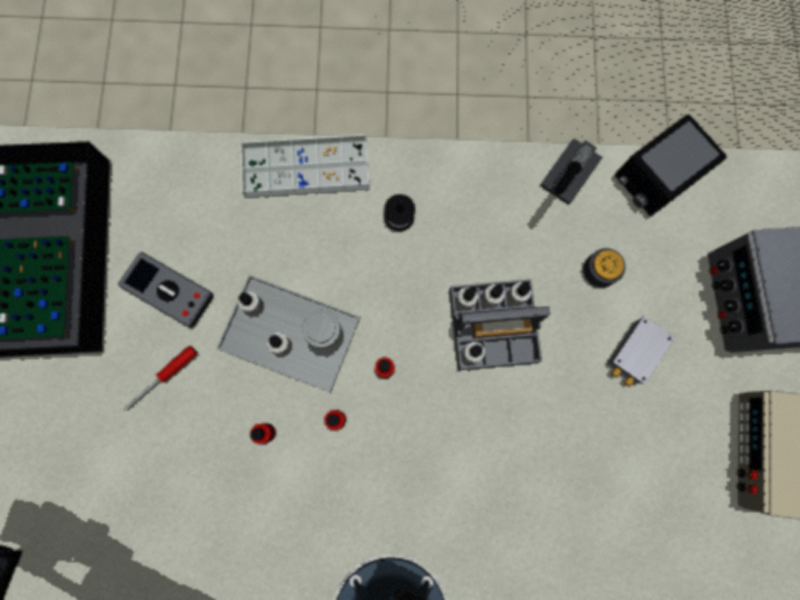

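View pics/sc.png

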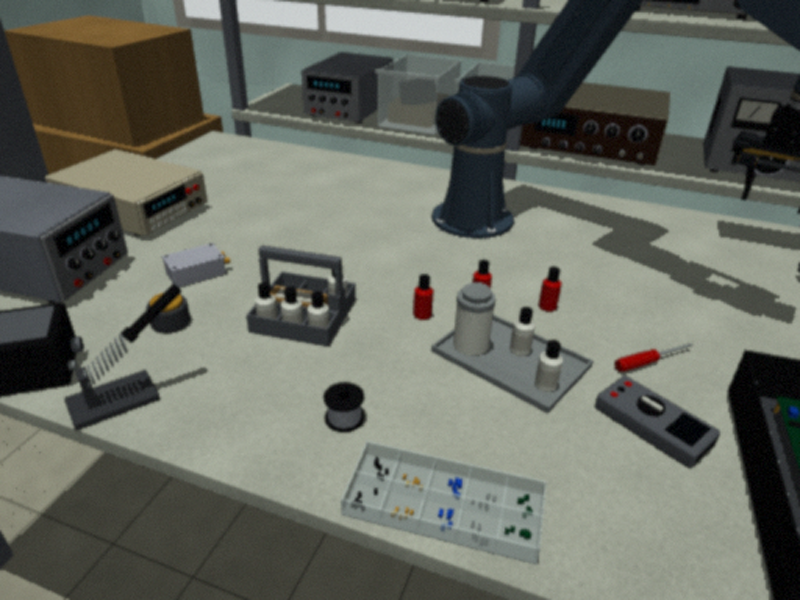

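The top view shows the caddy at about (500,325). Its far row is full, and its near row holds a bottle only in the left pocket, (475,352), so near-middle and near-right are empty. Bottle candidates outside the caddy: white at (248,300) and (278,343) in the tray, and red at (385,368), (335,420) and (262,433). The white pair in the tray fits the description; the red ones are decoys.

```bash
cat >> h.py <<'E'
from scipy.spatial.transform import Rotation as Ro
def Rt(yaw, tilt=0):
    "tool down, y axis at yaw deg in world; tilt deg about tool y"
    y=np.array([np.cos(np.radians(yaw)),np.sin(np.radians(yaw)),0]); z=np.array([0,0,-1.]); x=np.cross(y,z)
    return np.c_[x,y,z]@Ro.from_euler('y',tilt,degrees=True).as_matrix()
def go(p,R,s=None):
    s=s or bot.read_state(); R0=np.array(s['tcp_rot']); d=R0.T@(np.array(p)-s['position']); w=Ro.from_matrix(R0.T@R).as_rotvec(degrees=True)
    print('t',round(s['time_s'],2),'row',np.round(d,4).tolist(),np.round(w,2).tolist(),'dist',np.linalg.norm(d).round(3))
E
python3 - <<'E'
from h import *
c=cap('wrist'); R=np.array(c['R']);t=np.array(c['t']);s=bot.read_state();T=s['tcp_rot']
print('cam in tool',T.T@(-R.T@t-s['position']),'axis',T.T@R.T[:,2],'K',c['camera_matrix'])
b=cap('top')
cv2.imwrite('pics/cr.png',np.hstack([cv2.resize(b['frame'][170:255,135:235,::-1],(400,340),interpolation=cv2.INTER_CUBIC),cv2.resize(b['frame'][170:245,275:363,::-1],(400,340),interpolation=cv2.INTER_CUBIC)]))
for r in finder.outline_of('top','bottle0'):
    m=r['pixels']; g=b['frame'].astype(int); k=m&(g.max(2)<70); v,u=np.nonzero(k)
    if len(u)>3: print(round(r['confidence'],2),len(u),m.sum(),ray(b,(u.mean(),v.mean()),.088).round(4))
go([.52,.25,.30],Rt(95),s)
E
```

```text
cam in tool [ 0.06707906 -0.00036869 -0.14455982] axis [-0.2455575  -0.0014395   0.96938096] K [[276.11248387   0.         258.83116767]
 [  0.         276.11248387 191.24805232]
 [  0.           0.           1.        ]]
0.74 67 153 [ 0.5833 -0.1293  0.088 ]
0.73 86 186 [ 0.594  -0.2274  0.088 ]
0.68 47 123 [0.3524 0.1106 0.088 ]
0.61 59 168 [ 0.4781 -0.1405  0.088 ]
0.55 76 167 [ 0.5885 -0.1776  0.088 ]
0.52 59 178 [0.4865 0.2167 0.088 ]
0.51 74 154 [0.5607 0.2723 0.088 ]
0.51 72 215 [0.326 0.236 0.088]
0.45 40 146 [0.4508 0.0211 0.088 ]
t 1.25 row [-0.4417, -0.2538, -0.0605] [-0.0, -0.0, -19.37] dist 0.513
```

View pics/cr.png

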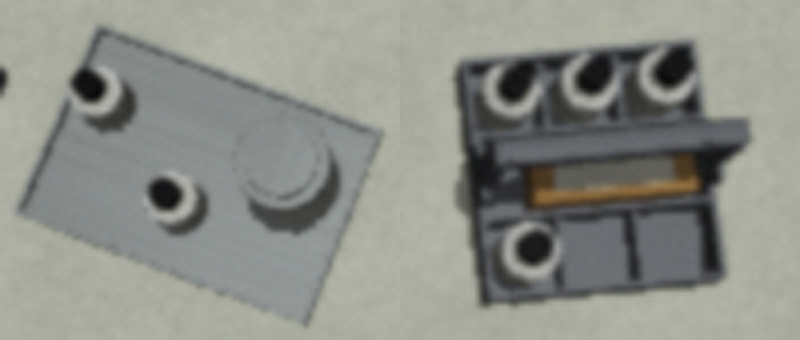

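The crop confirms two white, black-capped bottles in the tray at crop (92,88) and (168,197). In the caddy, the near-middle and near-right pockets are empty, at (595,250) and (672,245). Moving above the tray.

Careful with the scale: shifts go in shares of 0.8 m and turns go in shares of 360 degrees. That gives: -0.28 m / 0.8 = -0.35, -0.245 m / 0.8 = -0.3063, -16 degrees / 360 = -0.0444.

Request:
play_rows(
  motion=[
    [[-0.0438, -0.025, -0.0063, 0, 0, -0.0056], [-0.0875, -0.05, -0.0125, 0, 0, -0.0111], [-0.1313, -0.075, -0.0188, 0, 0, -0.0167], [-0.175, -0.1, -0.025, 0, 0, -0.0222], [-0.2188, -0.125, -0.0313, 0, 0, -0.0278], [-0.2625, -0.15, -0.0375, 0, 0, -0.0333], [-0.3063, -0.175, -0.0438, 0, 0, -0.0389], [-0.35, -0.2, -0.05, 0, 0, -0.0444]],
  ],
  fingers=0.05,
)

```text
time_s: 2.02
position: [0.3877, 0.3794, 0.28]
tcp_rot: [[-1.0, -0.03, 0.0], [-0.03, 1.0, 0.0], [-0.0, 0.0, -1.0]]
force: [0.2, -0.6, 1.4]
opening: 0.587
grasp_force: 0.0
```

Converted, -0.15 m / 0.8 = -0.1875, -0.03 m / 0.8 = -0.0375, -3.4 degrees / 360 = -0.0094.

Request:
play_rows(
  motion=[
    [[-0.0438, -0.0125, -0.0063, 0, 0, -0.0028], [-0.0875, -0.025, -0.0125, 0, 0, -0.0056], [-0.1313, -0.0375, -0.0188, 0, 0, -0.0083], [-0.1688, -0.05, -0.025, 0, 0, -0.0094], [-0.1875, -0.0563, -0.025, 0, 0, -0.0094], [-0.1875, -0.0563, -0.025, 0, 0, -0.0094]],
  ],
)

```text
time_s: 2.52
position: [0.5421, 0.3386, 0.2996]
tcp_rot: [[-0.996, -0.084, 0.003], [-0.084, 0.996, 0.0], [-0.003, -0.0, -1.0]]
force: [-0.6, 0.7, 0.4]
opening: 0.577
grasp_force: 0.0
```

```bash
cat >> h.py <<'E'
def caps(cam,z,save=None):
    c=cap(cam,save); g=c['frame'].astype(int)
    for r in finder.outline_of(cam,'bottle0'):
        m=r['pixels']; k=m&(g.max(2)<70); v,u=np.nonzero(k)
        if len(u)>3: print(round(r['confidence'],2),(u.mean().round(),v.mean().round()),len(u),m.sum(),ray(c,(u.mean(),v.mean()),z).round(4))
    for r in finder.recognise(cam,'bottle0'): print(np.round(r['at'],3),round(r['confidence'],2),proj(c,r['at']).round())
    return c
E
python3 - <<'E'
from h import *
s=bot.read_state();print(s['position'],s['tcp_rot'].round(3).tolist())
caps('wrist',.088,'w1.png')
E
```

```text
[0.54208323 0.33859921 0.29961373] [[-0.996, -0.084, 0.003], [-0.084, 0.996, 0.0], [-0.003, -0.0, -1.0]]
0.96 (np.float64(174.0), np.float64(127.0)) 257 878 [0.4917 0.2272 0.088 ]
0.73 (np.float64(13.0), np.float64(80.0)) 434 1737 [0.4525 0.0324 0.088 ]
0.71 (np.float64(219.0), np.float64(190.0)) 218 700 [0.5688 0.2866 0.088 ]
0.62 (np.float64(85.0), np.float64(3.0)) 159 1272 [0.363  0.1247 0.088 ]
[0.449 0.032 0.06 ] 0.97 [30. 81.]
[0.34  0.255 0.038] 0.89 [208.   8.]
[0.492 0.233 0.07 ] 0.88 [183. 128.]
[0.365 0.122 0.054] 0.8 [99. 16.]
[0.564 0.286 0.064] 0.76 [221. 183.]
```

View pics/w1.png

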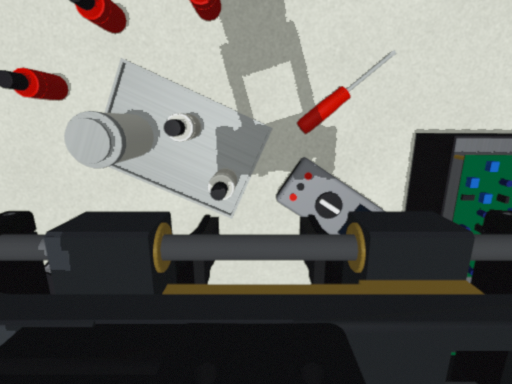

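The wrist view shows both white caps, at (174,127) and (220,189), and the dispenser at (93,138). Hovering over the second bottle, tilted 10° so the gripper body will clear the bar later.

Run:
```python
from h import *
go([.566,.281,.20],Rt(96,-10))
```

```text
t 2.67 row [-0.0243, -0.0616, 0.099] [-0.09, -10.13, -0.97] dist 0.119
```

Converted, 0.099 m / 0.8 = 0.1238, 0.075 m / 0.8 = 0.0938, -10.1 degrees / 360 = -0.0281.

Request:
play_rows(
  motion=[
    [[-0.0075, -0.0188, 0.0313, 0, -0.0069, -0.0007], [-0.015, -0.0375, 0.0625, 0, -0.0139, -0.0014], [-0.0225, -0.0563, 0.0938, 0, -0.0208, -0.0021], [-0.03, -0.0769, 0.1238, 0, -0.0281, -0.0028], [-0.03, -0.0769, 0.1238, 0, -0.0281, -0.0028], [-0.03, -0.0769, 0.1238, 0, -0.0281, -0.0028]],
  ],
)

```text
time_s: 3.17
position: [0.5645, 0.2812, 0.1995]
tcp_rot: [[-0.98, -0.105, 0.169], [-0.104, 0.994, 0.016], [-0.17, -0.002, -0.985]]
force: [0.7, 0.6, 1.3]
opening: 0.573
grasp_force: 0.0
```

Run:
```python
from h import *
s=bot.read_state();print(s['position'],s['tcp_rot'].round(3).tolist())
caps('wrist',.092,'w2.png')
```

```text
[0.56454287 0.28117997 0.1994901 ] [[-0.98, -0.105, 0.169], [-0.104, 0.994, 0.016], [-0.17, -0.002, -0.985]]
0.79 (np.float64(264.0), np.float64(179.0)) 487 1482 [0.5667 0.2854 0.092 ]
0.56 (np.float64(203.0), np.float64(85.0)) 606 1600 [0.4914 0.2271 0.092 ]
[0.453 0.04  0.026] 0.84 [18. 16.]
[0.563 0.283 0.065] 0.74 [262. 165.]
[0.49  0.229 0.072] 0.69 [209.  82.]
```

View pics/w2.png

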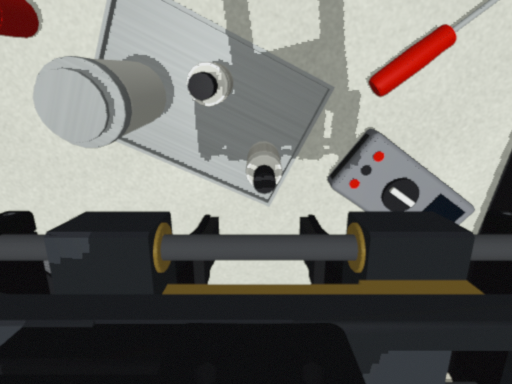

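The picture shows the target cap at (264,179), consistent with the earlier fix: (0.567, 0.285). The other cap is at (203,85).

Run:
```python
from h import *
go([.5672,.285,.088],Rt(96,-10))
```

```text
t 3.32 row [0.0212, 0.0023, 0.1128] [0.0, 0.31, 0.09] dist 0.115
```

Converted, 0.1128 m / 0.8 = 0.141, 0.0212 m / 0.8 = 0.0265, 0.3 degrees / 360 = 0.0008.

Request:
play_rows(
  motion=[
    [[0.0063, 0.0029, 0.0313, 0, 0, 0], [0.0125, 0.0029, 0.0625, 0, 0, 0], [0.0175, 0.0029, 0.0938, 0, 0, 0], [0.0225, 0.0029, 0.1188, 0, 0, 0], [0.0265, 0.0029, 0.141, 0, 0.0008, 0], [0.0265, 0.0029, 0.141, 0, 0.0008, 0], [0.0265, 0.0029, 0.141, 0, 0.0008, 0]],
  ],
)

```text
time_s: 3.9
position: [0.5664, 0.2841, 0.0864]
tcp_rot: [[-0.98, -0.106, 0.17], [-0.104, 0.994, 0.017], [-0.171, -0.001, -0.985]]
force: [0.3, -0.1, 0.2]
opening: 0.574
grasp_force: 0.0
```

Request:
play_rows(
  motion=[
    [[0, 0, 0, 0, 0, 0], [0, 0, 0, 0, 0, 0], [0, 0, 0, 0, 0, 0], [0, 0, 0, 0, 0, 0], [0, 0, 0, 0, 0, 0], [0, 0, 0, 0, 0, 0]],
  ],
  fingers=0.01,
)

```text
time_s: 4.4
position: [0.5661, 0.2832, 0.0864]
tcp_rot: [[-0.98, -0.105, 0.17], [-0.104, 0.994, 0.017], [-0.171, -0.001, -0.985]]
force: [0.4, 0.0, 2.0]
opening: 0.245
grasp_force: 29.8
```

Run:
```python
from h import *
s=bot.read_state();print(s['position'],s['opening']*87,s['grasp_force'])
cap('wrist','w3.png')
go([.52,.27,.20],Rt(96,-10))
```

```text
[0.56606654 0.28317093 0.08636621] 21.343551116318135 29.819150055991486
t 4.45 row [0.0271, -0.0084, -0.1201] [-0.07, -0.13, 0.04] dist 0.123
```

Gripped at 21.3 mm and 30 N, as expected for a 22 mm cap. Lifting straight up, then traversing.

Converted, -0.152 m / 0.8 = -0.19, -0.02 m / 0.8 = -0.025.

Request:
play_rows(
  motion=[
    [[-0.0021, 0, -0.0125, 0, 0, 0], [-0.0063, 0, -0.0375, 0, 0, 0], [-0.0125, 0, -0.0725, 0, 0, 0], [-0.0188, 0, -0.11, 0, 0, 0], [-0.025, 0, -0.1475, 0, 0, 0], [-0.03, 0, -0.175, 0, 0, 0], [-0.0331, 0, -0.19, 0, 0, 0], [-0.0331, 0, -0.19, 0, 0, 0]],
  ],
)

```text
time_s: 5.12
position: [0.568, 0.284, 0.2447]
tcp_rot: [[-0.979, -0.105, 0.177], [-0.103, 0.994, 0.019], [-0.178, 0.0, -0.984]]
force: [1.2, -0.5, -0.3]
opening: 0.245
grasp_force: 29.8
```

Run:
```python
from h import *
s=bot.read_state();print(s['position'],s['opening']*87,s['grasp_force'])
go([.45,-.16,.25],Rt(96,-10))
```

```text
[0.56796159 0.28399952 0.24465929] 21.340376623179214 29.842798081808724
t 5.12 row [0.1604, -0.4291, -0.0345] [0.01, 0.25, 0.03] dist 0.459
```

Converted, -0.235 m / 0.8 = -0.2938, -0.03 m / 0.8 = -0.0375.

Request:
play_rows(
  motion=[
    [[0.005, -0.0125, -0.0013, 0, 0, 0], [0.015, -0.0375, -0.0038, 0, 0, 0], [0.0288, -0.075, -0.0063, 0, 0, 0], [0.045, -0.1188, -0.01, 0, 0, 0], [0.0613, -0.1625, -0.0131, 0, 0, 0], [0.0775, -0.2063, -0.0163, 0, 0, 0], [0.0938, -0.25, -0.02, 0, 0, 0], [0.11, -0.2938, -0.0238, 0, 0, 0]],
  ],
)

```text
time_s: 5.78
position: [0.4984, 0.0386, 0.2424]
tcp_rot: [[-0.981, -0.105, 0.165], [-0.104, 0.994, 0.017], [-0.166, -0.001, -0.986]]
force: [0.6, -0.1, -0.3]
opening: 0.243
grasp_force: 29.9
```

Converted, -0.186 m / 0.8 = -0.2325, -0.105 m / 0.8 = -0.1313, 0.2 degrees / 360 = 0.0006.

Request:
play_rows(
  motion=[
    [[0.0163, -0.0438, -0.0038, 0, 0, 0], [0.0325, -0.0875, -0.0075, 0, 0, 0], [0.0488, -0.1313, -0.0113, 0, 0, 0], [0.0625, -0.1688, -0.015, 0, 0, 0], [0.075, -0.2, -0.0175, 0, 0, 0], [0.0838, -0.2225, -0.0188, 0, 0.0006, 0], [0.0875, -0.2325, -0.0194, 0, 0.0006, 0], [0.0875, -0.2325, -0.0194, 0, 0.0006, 0]],
  ],
)

```text
time_s: 6.45
position: [0.4482, -0.1535, 0.2467]
tcp_rot: [[-0.981, -0.102, 0.164], [-0.1, 0.995, 0.017], [-0.165, 0.0, -0.986]]
force: [0.2, 0.1, -0.7]
opening: 0.242
grasp_force: 29.8
```

Run:
```python
from h import *
s=bot.read_state();print(s['position'],s['opening']*87,s['grasp_force'])
caps('wrist',.088,'w4.png')
```

```text
[ 0.44820072 -0.15353976  0.24666243] 21.017897498508145 29.8440483622835
0.66 (np.float64(259.0), np.float64(247.0)) 681 2846 [ 0.561 -0.143  0.088]
0.64 (np.float64(410.0), np.float64(175.0)) 424 1530 [0.4487 0.0154 0.088 ]
0.63 (np.float64(509.0), np.float64(95.0)) 61 1692 [0.3558 0.0867 0.088 ]
0.23 (np.float64(175.0), np.float64(184.0)) 408 5930 [ 0.4853 -0.2466  0.088 ]
[ 0.472 -0.15   0.05 ] 0.78 [260. 170.]
[0.495 0.205 0.02 ] 0.77 [504. 201.]
[0.443 0.011 0.06 ] 0.76 [396. 163.]
[ 0.439 -0.152  0.222] 0.62 [263. 210.]
[0.356 0.1   0.051] 0.56 [494.  93.]
```

View pics/w4.png

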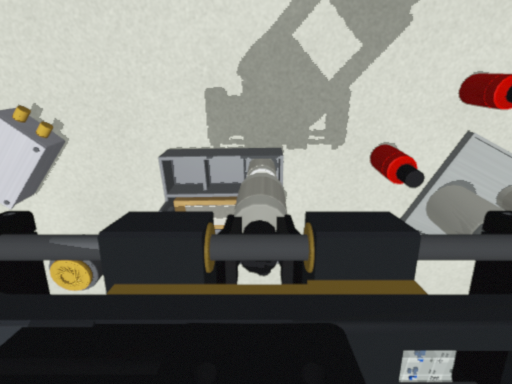

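The wrist view shows the held bottle at (262,215). The caddy's near row has its left corner at (160,150), its right corner at (283,148), and its empty pockets at (182,170) and (220,170). Enlarging for precision.

Run:
```python
from h import *
c=cap('wrist'); print(-np.array(c['R']).T@c['t'])
cv2.imwrite('pics/w5.png',cv2.resize(c['frame'][140:215,150:300,::-1],(750,375),interpolation=cv2.INTER_CUBIC))
np.savez('c5.npz',R=c['R'],t=c['t'],camera_matrix=c['camera_matrix'])
```

```text
[ 0.35915335 -0.16069108  0.37868483]
```

View pics/w5.png

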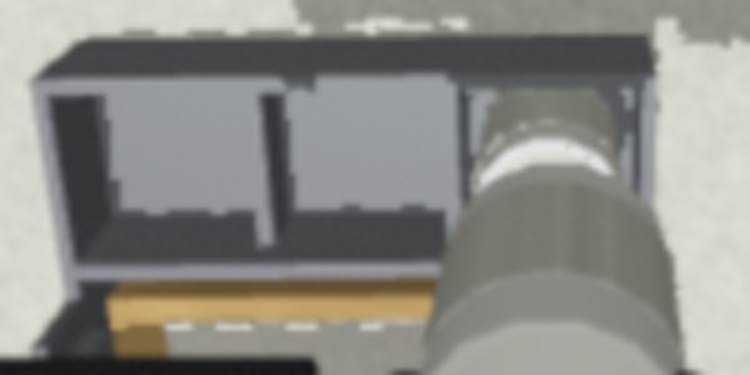

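Run:
```python
from h import *
c=np.load('c5.npz')
f=lambda u,v,z:ray(c,(150+u/5-.4,140+v/5-.4),z)[:2].round(4)
L,Rr=f(35,80,.04),f(655,75,.04); Lb,Rb=f(85,40,0),f(650,38,0)
print('rim',L,Rr,np.linalg.norm(L-Rr),'base',Lb,Rb,np.linalg.norm(Lb-Rb))
for A,B in((L,Rr),(Lb,Rb)):
  y=(Rr-L); y/=np.linalg.norm(y); y2=(B-A)/np.linalg.norm(B-A); x=np.array([y2[1],-y2[0]]); m=(A+B)/2
  print('yaw',np.degrees(np.arctan2(y2[1],y2[0])),'caddy',m+x*.082,'pk',[ (m+x*.028+k*y2*.052).round(4) for k in(-1,0,1)])
print('div',f(272,95,.032),f(464,92,.032), 'outer row inner wall', f(70,275,.04))
```

```text
rim [ 0.4715 -0.2796] [ 0.4538 -0.1234] 0.15719965012683712 base [ 0.4716 -0.2792] [ 0.4545 -0.1218] 0.15832615071427714
yaw 96.46496634071701 caddy [ 0.54412855 -0.19226716] pk [array([ 0.4963, -0.25  ]), array([ 0.4905, -0.1983]), array([ 0.4846, -0.1467])]
yaw 96.20031950630255 caddy [ 0.54457033 -0.1916436 ] pk [array([ 0.4965, -0.2492]), array([ 0.4909, -0.1975]), array([ 0.4853, -0.1458])]
div [ 0.4718 -0.2211] [ 0.4657 -0.1714] outer row inner wall [ 0.5254 -0.2726]
```

Two independent fits agree: caddy yaw 96.3°, empty pockets at (0.4907,-0.198) and (0.4963,-0.2495), and the found edge length of 157–158 mm matches the 160 mm given.

Run:
```python
from h import *
go([.4957,-.2495,.23],Rt(96.3,-10))
go([.4957,-.2495,.135],Rt(96.3,-10))
```

```text
t 6.65 row [-0.0325, -0.1031, 0.023] [-0.03, -0.47, -0.2] dist 0.111
t 6.65 row [-0.0167, -0.1031, 0.1167] [-0.03, -0.47, -0.2] dist 0.157
```

Converted, 0.1167 m / 0.8 = 0.1459, -0.1031 m / 0.8 = -0.1289, -0.5 degrees / 360 = -0.0014.

Request:
play_rows(
  motion=[
    [[-0.0063, -0.0188, 0.0038, 0, 0, 0], [-0.0175, -0.0563, 0.0125, 0, -0.0006, -0.0003], [-0.03, -0.0938, 0.0213, 0, -0.0011, -0.0006], [-0.0375, -0.1188, 0.0288, 0, -0.0014, -0.0006], [-0.0388, -0.1288, 0.0438, 0, -0.0014, -0.0006], [-0.0325, -0.1289, 0.0813, 0, -0.0014, -0.0006], [-0.025, -0.1289, 0.1213, 0, -0.0014, -0.0006], [-0.0209, -0.1289, 0.1459, 0, -0.0014, -0.0006]],
  ],
)

```text
time_s: 7.32
position: [0.496, -0.2506, 0.133]
tcp_rot: [[-0.979, -0.11, 0.173], [-0.108, 0.994, 0.019], [-0.174, -0.0, -0.985]]
force: [-0.5, -0.4, -0.6]
opening: 0.242
grasp_force: 29.8
```

Request:
play_rows(
  motion=[
    [[0, 0, 0, 0, 0, 0], [0, 0, 0, 0, 0, 0]],
  ],
)

```text
time_s: 7.48
position: [0.4964, -0.2508, 0.1347]
tcp_rot: [[-0.979, -0.109, 0.173], [-0.108, 0.994, 0.019], [-0.174, -0.0, -0.985]]
force: [0.5, -0.5, -0.1]
opening: 0.243
grasp_force: 29.8
```

Run:
```python
from h import *
s=bot.read_state();print(s['position'],s['opening']*87,s['force'])
c=cap('wrist')
cv2.imwrite('pics/w6.png',cv2.resize(c['frame'][110:230,190:350,::-1],(800,600),interpolation=cv2.INTER_CUBIC))
p=np.array([.4965,-.2495]);y=np.array([-.110,.994]);x=np.array([.994,.110])
for a,b in((-.024,-.024),(-.024,.024),(.024,.024),(.024,-.024)):
  q=p+a*x+b*y; print(((proj(c,[*q,.04])-[190,110])*5).round())
go([.4957,-.2495,.0865],Rt(96.3,-10))
```

```text
[ 0.49635608 -0.25076232  0.13466881] 21.135917720708846 [ 0.54347965 -0.4626814  -0.1094352 ]
[213. 225.]
[497. 225.]
[485. 478.]
[223. 478.]
t 7.53 row [0.0099, 0.0022, 0.0485] [-0.17, 0.14, 0.01] dist 0.05
```

View pics/w6.png

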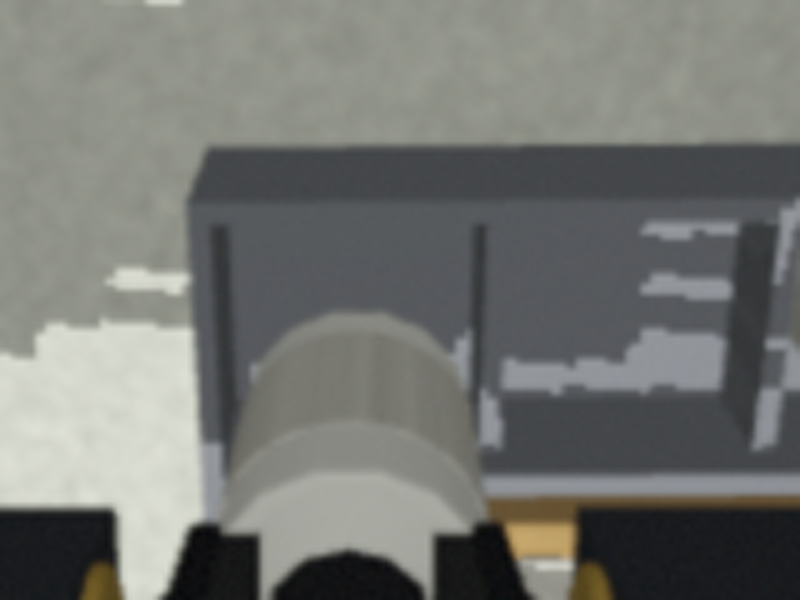

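The crop shows the predicted pocket edge (213,225) right on the visible inner wall, and the bottle centred at u≈355 against a pocket centre of ≈352. I'll check the depth direction with the foot's near edge, (355,313).

Run:
```python
from h import *
c=cap('wrist')
q=ray(c,(190+355/5,110+313/5),.0523); print('foot near edge',q,'centre', q[:2]+.019*np.array([.994,.11]))
go([.4957,-.2495,.0865],Rt(96.3,-10))
```

```text
foot near edge [ 0.4853099  -0.25174934  0.0523    ] centre [ 0.5041959  -0.24965934]
t 7.58 row [0.0104, 0.0028, 0.0493] [-0.25, 0.21, 0.02] dist 0.05
```

Run:
```python
from h import *
c=cap('wrist')
for v,h,r in((313,0,.019),(470,.060,.019),(550,.065,.011)):
  q=ray(c,(190+352/5,110+v/5),.0523+h); print(h,'centre',q[:2]+r*np.array([.994,.11]))
print(bot.read_state()['position'])
```

```text
0 centre [ 0.50501761 -0.2506091 ]
0.06 centre [ 0.50361363 -0.25072982]
0.065 centre [ 0.5042914  -0.25064856]
[ 0.49751193 -0.25201558  0.13728912]
```

Run:
```python
from h import *
s=bot.read_state();print(s['time_s'],s['position'])
c=cap('scene')
for z in(.02,.03,.0523): print(z,proj(c,[.4965,-.25,z]).round(1),proj(c,[.504,-.25,z]).round(1))
print('cap top',proj(c,[.497,-.25,.14]).round(1))
u,v=proj(c,[.4965,-.25,.08]).astype(int)
cv2.imwrite('pics/s7.png',cv2.resize(c['frame'][v-50:v+50,u-60:u+60,::-1],(720,600),interpolation=cv2.INTER_CUBIC)); print(u-60,v-50)
```

```text
7.6333 [ 0.49751193 -0.25201558  0.13728912]
0.02 [184.9 184.4] [183.7 185.6]
0.03 [184.7 181.7] [183.5 182.9]
0.0523 [184.1 175.8] [183.  176.9]
cap top [181.9 151.1]
123 118
```

View pics/s7.png

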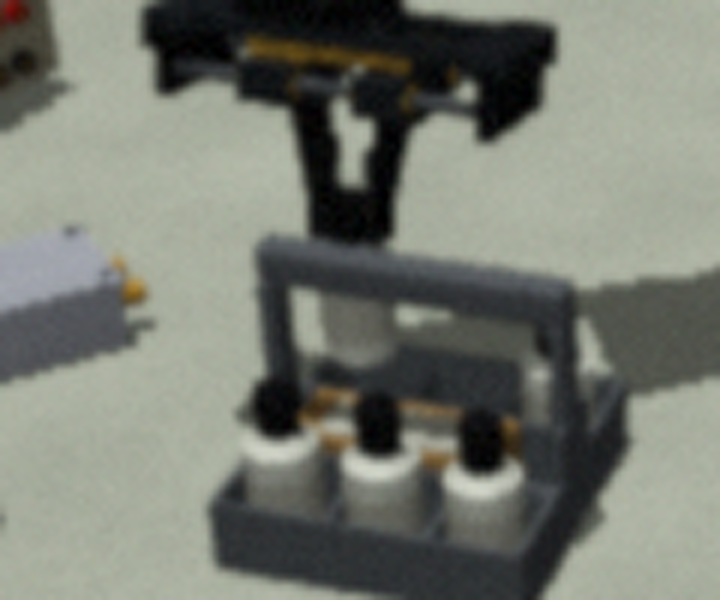

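The scene view puts the foot edge at (362,365), so foot z≈0.052 and the bottle hasn't slipped. It therefore sits about 7 mm ahead of the TCP. I'll shift back 7 mm, then lower.

Converted, 0.04 m / 0.8 = 0.05, -0.0012 m / 0.8 = -0.0015.

Request:
play_rows(
  motion=[
    [[0.0044, 0.0005, -0.0008, 0, 0, 0], [0.0085, 0.001, -0.0015, 0, 0, 0], [0.0085, 0.001, -0.0015, 0, 0, 0], [0.0106, 0.001, 0.0106, 0, 0, 0], [0.0131, 0.001, 0.025, 0, 0, 0], [0.0156, 0.001, 0.0388, 0, 0, 0], [0.0176, 0.001, 0.05, 0, 0, 0], [0.0176, 0.001, 0.05, 0, 0, 0]],
  ],
)

```text
time_s: 8.35
position: [0.4881, -0.2504, 0.0917]
tcp_rot: [[-0.979, -0.108, 0.172], [-0.106, 0.994, 0.02], [-0.173, 0.001, -0.985]]
force: [-0.6, -0.1, 0.1]
opening: 0.244
grasp_force: 29.8
```

Converted, 0.004 m / 0.8 = 0.005, 0.001 m / 0.8 = 0.0013.

Request:
play_rows(
  motion=[
    [[0.0003, 0, 0.0013, 0, 0, 0], [0.0005, 0, 0.0025, 0, 0, 0], [0.0006, 0, 0.0038, 0, 0, 0], [0.0009, 0, 0.005, 0, 0, 0], [0.0009, 0, 0.005, 0, 0, 0]],
  ],
)

```text
time_s: 8.77
position: [0.4894, -0.2513, 0.09]
tcp_rot: [[-0.979, -0.108, 0.175], [-0.107, 0.994, 0.017], [-0.176, -0.003, -0.984]]
force: [-0.3, 0.3, 0.1]
opening: 0.247
grasp_force: 29.8
```

Converted, 0.002 m / 0.8 = 0.0025, 0.0015 m / 0.8 = 0.0019.

Request:
play_rows(
  motion=[
    [[0.0003, 0, 0.0013, 0, 0, 0], [0.0004, 0, 0.0019, 0, 0, 0], [0.0005, 0, 0.0025, 0, 0, 0], [0.0005, 0, 0.0025, 0, 0, 0]],
  ],
)

```text
time_s: 9.1
position: [0.4892, -0.2513, 0.0877]
tcp_rot: [[-0.979, -0.108, 0.175], [-0.107, 0.994, 0.017], [-0.175, -0.002, -0.985]]
force: [-0.9, 0.8, -0.1]
opening: 0.245
grasp_force: 29.8
```

Converted, 0.002 m / 0.8 = 0.0025, 0.0015 m / 0.8 = 0.0019.

Request:
play_rows(
  motion=[
    [[0.0003, 0, 0.0013, 0, 0, 0], [0.0004, 0, 0.0019, 0, 0, 0], [0.0005, 0, 0.0025, 0, 0, 0], [0.0005, 0, 0.0025, 0, 0, 0]],
  ],
)

```text
time_s: 9.43
position: [0.4894, -0.2513, 0.0863]
tcp_rot: [[-0.979, -0.108, 0.175], [-0.107, 0.994, 0.017], [-0.176, -0.002, -0.984]]
force: [0.2, -0.1, 4.0]
opening: 0.246
grasp_force: 29.8
```

Contact at 4 N at the expected height. Releasing.

Request:
play_rows(
  motion=[
    [[0, 0, 0, 0, 0, 0], [0, 0, 0, 0, 0, 0], [0, 0, 0, 0, 0, 0], [0, 0, 0, 0, 0, 0]],
  ],
  fingers=0.045,
)

```text
time_s: 9.77
position: [0.489, -0.2513, 0.0855]
tcp_rot: [[-0.979, -0.108, 0.174], [-0.107, 0.994, 0.017], [-0.175, -0.002, -0.985]]
force: [-0.4, -0.3, -0.1]
opening: 0.454
grasp_force: 0.0
```

Converted, -0.153 m / 0.8 = -0.1913, -0.017 m / 0.8 = -0.0213.

Request:
play_rows(
  motion=[
    [[-0.0025, 0, -0.0125, 0, 0, 0], [-0.0063, 0, -0.0375, 0, 0, 0], [-0.0138, 0, -0.075, 0, 0, 0], [-0.0213, 0, -0.1188, 0, 0, 0], [-0.0288, 0, -0.1625, 0, 0, 0], [-0.0338, 0, -0.1913, 0, 0, 0], [-0.0338, 0, -0.1913, 0, 0, 0]],
  ],
)

```text
time_s: 10.35
position: [0.4914, -0.2532, 0.2475]
tcp_rot: [[-0.977, -0.108, 0.184], [-0.109, 0.994, 0.008], [-0.183, -0.012, -0.983]]
force: [-0.5, -0.3, 0.8]
opening: 0.515
grasp_force: 0.0
```

Run:
```python
from h import *
s=bot.read_state();print(s['position'])
caps('wrist',.090)
go([.495,.226,.24],Rt(96.3,-10))
```

```text
[ 0.49144977 -0.25321674  0.24749786]
0.98 (np.float64(264.0), np.float64(159.0)) 354 999 [ 0.4918 -0.25    0.09  ]
0.79 (np.float64(505.0), np.float64(146.0)) 265 1795 [4.497e-01 1.000e-04 9.000e-02]
0.66 (np.float64(356.0), np.float64(160.0)) 406 1339 [ 0.4819 -0.1503  0.09  ]
0.5 (np.float64(344.0), np.float64(184.0)) 828 10847 [ 0.5114 -0.1568  0.09  ]
[0.448 0.009 0.056] 0.81 [489. 138.]
[ 0.486 -0.255  0.066] 0.71 [260. 147.]
[ 0.589 -0.243  0.033] 0.67 [261. 212.]
[ 0.579 -0.146  0.03 ] 0.67 [329. 211.]
[ 0.481 -0.156  0.067] 0.62 [345. 152.]
t 10.5 row [-0.0573, 0.473, 0.0104] [-0.12, 0.08, -0.06] dist 0.477
```

First bottle is placed. Its distance to the row neighbour is 100 mm against an expected 104, within measuring error. Now the second.

Converted, 0.29 m / 0.8 = 0.3625, 0.004 m / 0.8 = 0.005.

Request:
play_rows(
  motion=[
    [[-0.0023, 0.0188, 0, 0, 0, 0], [-0.0075, 0.0625, 0.0013, 0, 0, 0], [-0.0138, 0.1125, 0.0025, 0, 0, 0], [-0.02, 0.1625, 0.0038, 0, 0, 0], [-0.025, 0.2125, 0.005, 0, 0, 0], [-0.0313, 0.2625, 0.0063, 0, 0, 0], [-0.0375, 0.3125, 0.0075, 0, 0, 0], [-0.0438, 0.3625, 0.0088, 0, 0, 0]],
  ],
  fingers=0.05,
)

```text
time_s: 11.17
position: [0.4906, 0.0441, 0.238]
tcp_rot: [[-0.979, -0.108, 0.17], [-0.107, 0.994, 0.018], [-0.171, -0.0, -0.985]]
force: [1.2, 0.6, -0.3]
opening: 0.583
grasp_force: 0.0
```

Converted, 0.183 m / 0.8 = 0.2288, -0.018 m / 0.8 = -0.0225.

Request:
play_rows(
  motion=[
    [[-0.0063, 0.05, 0.0025, 0, 0, 0], [-0.0125, 0.1, 0.005, 0, 0, 0], [-0.0188, 0.15, 0.0088, 0, 0, 0], [-0.0225, 0.1875, 0.0175, 0, 0, 0], [-0.0225, 0.2163, 0.0313, 0, 0, 0], [-0.02, 0.2288, 0.0438, 0, 0, 0], [-0.02, 0.2288, 0.0438, 0, 0, 0], [-0.02, 0.2288, 0.0438, 0, 0, 0]],
  ],
)

```text
time_s: 11.83
position: [0.4929, 0.2252, 0.2058]
tcp_rot: [[-0.979, -0.11, 0.17], [-0.109, 0.994, 0.016], [-0.17, -0.003, -0.985]]
force: [0.4, -0.4, 1.2]
opening: 0.574
grasp_force: 0.0
```

Run:
```python
from h import *
s=bot.read_state();print(s['position'])
caps('wrist',.088,'w8.png')
go([.495,.227,.0875],Rt(96.3,-10))
```

```text
[0.49285869 0.22522661 0.20577894]
0.81 (np.float64(41.0), np.float64(102.0)) 877 2882 [0.4498 0.0295 0.088 ]
0.66 (np.float64(144.0), np.float64(0.0)) 6 990 [0.3652 0.1226 0.088 ]
0.63 (np.float64(260.0), np.float64(170.0)) 466 1397 [0.4902 0.2251 0.088 ]
[0.365 0.122 0.055] 0.96 [157.   8.]
[0.484 0.226 0.071] 0.64 [262. 159.]
[0.452 0.03  0.064] 0.62 [ 61. 101.]
[0.339 0.25  0.025] 0.5 [304.  -0.]
[ 0.6   -0.099  0.004] 0.37 [ 12. 200.]
t 11.98 row [0.0207, 0.0031, 0.1184] [-0.17, 0.08, -0.15] dist 0.12
```

Converted, 0.1184 m / 0.8 = 0.148, 0.025 m / 0.8 = 0.0313.

Request:
play_rows(
  motion=[
    [[0.0063, 0.0025, 0.0313, 0, 0, 0], [0.0113, 0.0025, 0.0625, 0, 0, 0], [0.0169, 0.0025, 0.0938, 0, 0, 0], [0.0219, 0.0025, 0.125, 0, 0, 0], [0.0259, 0.0025, 0.148, 0, 0, 0], [0.0259, 0.0025, 0.148, 0, 0, 0], [0.0259, 0.0025, 0.148, 0, 0, 0]],
  ],
)

```text
time_s: 12.57
position: [0.4952, 0.2259, 0.0873]
tcp_rot: [[-0.979, -0.106, 0.173], [-0.105, 0.994, 0.016], [-0.174, -0.002, -0.985]]
force: [-0.9, -0.8, -0.5]
opening: 0.574
grasp_force: 0.0
```

Request:
play_rows(
  motion=[
    [[0, 0, 0, 0, 0, 0], [0, 0, 0, 0, 0, 0], [0, 0, 0, 0, 0, 0], [0, 0, 0, 0, 0, 0], [0, 0, 0, 0, 0, 0], [0, 0, 0, 0, 0, 0]],
  ],
  fingers=0.01,
)

```text
time_s: 13.07
position: [0.4954, 0.2273, 0.0881]
tcp_rot: [[-0.978, -0.109, 0.176], [-0.107, 0.994, 0.017], [-0.177, -0.002, -0.984]]
force: [-0.9, -1.5, 2.0]
opening: 0.242
grasp_force: 30.0
```

Converted, -0.152 m / 0.8 = -0.19, -0.14 m / 0.8 = -0.175.

Request:
play_rows(
  motion=[
    [[-0.0021, 0, -0.0125, 0, 0, 0], [-0.0063, 0, -0.0375, 0, 0, 0], [-0.0125, 0, -0.0725, 0, 0, 0], [-0.0188, 0, -0.11, 0, 0, 0], [-0.025, 0, -0.1475, 0, 0, 0], [-0.03, 0, -0.175, 0, 0, 0], [-0.0331, 0, -0.19, 0, 0, 0], [-0.0331, 0, -0.19, 0, 0, 0]],
  ],
)

```text
time_s: 13.73
position: [0.4962, 0.2281, 0.2458]
tcp_rot: [[-0.977, -0.109, 0.182], [-0.107, 0.994, 0.019], [-0.183, -0.001, -0.983]]
force: [0.6, -0.2, -1.4]
opening: 0.242
grasp_force: 30.0
```

Run:
```python
from h import *
s=bot.read_state();print(s['position'])
go([.487,-.197,.24],Rt(96.3,-10))
```

```text
[0.49616205 0.22808026 0.24581685]
t 13.73 row [0.0556, -0.4216, -0.004] [-0.07, 0.54, -0.04] dist 0.425
```

Converted, -0.235 m / 0.8 = -0.2938, 0.004 m / 0.8 = 0.005, 0.5 degrees / 360 = 0.0014.

Request:
play_rows(
  motion=[
    [[0.0019, -0.0125, 0, 0, 0, 0], [0.005, -0.0375, 0, 0, 0, 0], [0.01, -0.075, 0, 0, 0.0003, 0], [0.0156, -0.1188, -0.0013, 0, 0.0006, 0], [0.0213, -0.1625, -0.0013, 0, 0.0008, 0], [0.0275, -0.2063, -0.0019, 0, 0.0011, 0], [0.0331, -0.25, -0.0025, 0, 0.0014, 0], [0.0388, -0.2938, -0.0025, 0, 0.0014, 0]],
  ],
)

```text
time_s: 14.4
position: [0.4872, -0.0112, 0.2371]
tcp_rot: [[-0.981, -0.109, 0.162], [-0.107, 0.994, 0.017], [-0.163, -0.001, -0.987]]
force: [0.6, -0.0, -0.6]
opening: 0.248
grasp_force: 30.0
```

Converted, -0.1866 m / 0.8 = -0.2333, -0.001 m / 0.8 = -0.0013.

Request:
play_rows(
  motion=[
    [[0.0056, -0.0438, -0.0006, 0, 0, 0], [0.0113, -0.0875, -0.0013, 0, 0, 0], [0.0169, -0.1313, -0.0019, 0, 0, 0], [0.0225, -0.175, -0.0025, 0, 0, 0], [0.0275, -0.21, -0.0025, 0, 0, 0], [0.0306, -0.23, -0.0025, 0, 0, 0], [0.0309, -0.2333, -0.0025, 0, 0, 0], [0.0309, -0.2333, -0.0025, 0, 0, 0]],
  ],
)

```text
time_s: 15.07
position: [0.4835, -0.1983, 0.2354]
tcp_rot: [[-0.981, -0.106, 0.163], [-0.104, 0.994, 0.018], [-0.164, 0.001, -0.986]]
force: [-0.2, 0.7, -1.1]
opening: 0.243
grasp_force: 30.0
```

Run:
```python
from h import *
s=bot.read_state();print(s['position'])
go([.487,-.197,.138],Rt(96.3,-10))
```

```text
[ 0.48353616 -0.19829237  0.23543354]
t 15.07 row [0.0125, 0.0009, 0.0967] [-0.0, -0.55, -0.23] dist 0.098
```

Converted, 0.0955 m / 0.8 = 0.1194, 0.0125 m / 0.8 = 0.0156, -0.5 degrees / 360 = -0.0014.

Request:
play_rows(
  motion=[
    [[0.0031, 0, 0.0188, 0, -0.0006, 0], [0.0063, 0.0006, 0.0438, 0, -0.0011, 0], [0.01, 0.0006, 0.075, 0, -0.0014, -0.0006], [0.0138, 0.0006, 0.1038, 0, -0.0014, -0.0006], [0.0156, 0.0006, 0.1194, 0, -0.0014, -0.0006], [0.0156, 0.0006, 0.1194, 0, -0.0014, -0.0006], [0.0156, 0.0006, 0.1194, 0, -0.0014, -0.0006], [0.0156, 0.0006, 0.1194, 0, -0.0014, -0.0006]],
  ],
)

```text
time_s: 15.73
position: [0.4886, -0.1962, 0.1413]
tcp_rot: [[-0.978, -0.113, 0.175], [-0.112, 0.994, 0.017], [-0.176, -0.003, -0.984]]
force: [-0.4, -0.5, -0.6]
opening: 0.237
grasp_force: 30.0
```

Run:
```python
from h import *
s=bot.read_state();print(s['position'],s['force'])
c=cap('wrist'); np.savez('c9.npz',R=c['R'],t=c['t'],camera_matrix=c['camera_matrix'])
cv2.imwrite('pics/w9.png',cv2.resize(c['frame'][110:230,170:330,::-1],(800,600),interpolation=cv2.INTER_CUBIC))
```

```text
[ 0.48862031 -0.19624975  0.14125523] [-0.41965668 -0.54631023 -0.55107523]
```

View pics/w9.png

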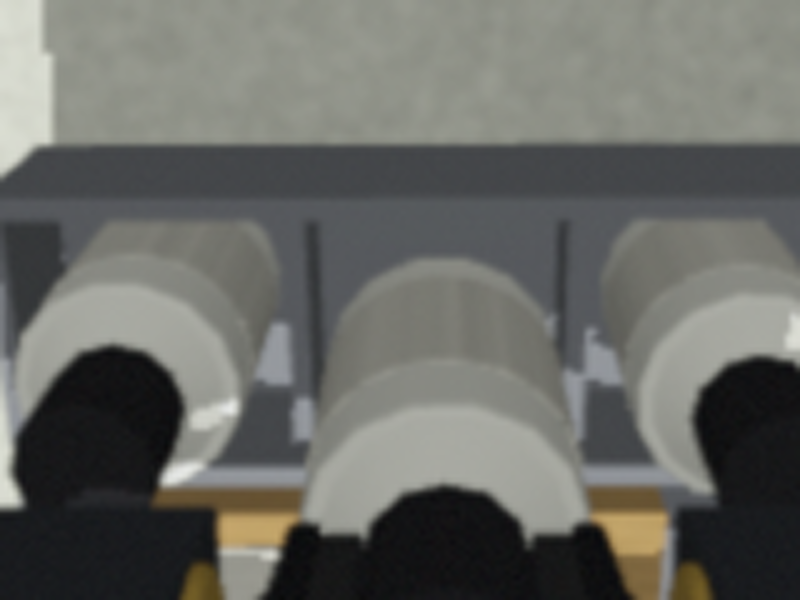

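The picture shows the first bottle upright in its pocket at (150,350). The held bottle is between the dividers at u=313 and 562, with its foot's near edge at (445,258). The near wall's inner edge is at v≈220.

Run:
```python
from h import *
c=np.load('c9.npz'); x=np.array([.994,.11])
f=lambda u,v,z:ray(c,(170+u/5-.4,110+v/5-.4),z)[:2]
zf=.055
print('foot',f(445,258,zf)+.019*x,'via shoulder',f(445,403,zf+.06)+.019*x)
print('pocket from rim outer',f(440,200,.04)+.028*x,'base',f(440,146,0)+.028*x,'dividers',f(309,225,.034),f(562,225,.034))
print('wall far', f(440,470,.04)-.024*x)
```

```text
foot [ 0.48692325 -0.19745314] via shoulder [ 0.48617292 -0.19723661]
pocket from rim outer [ 0.49044311 -0.19801491] base [ 0.4906982  -0.19831995] dividers [ 0.47149081 -0.22368202] [ 0.46638917 -0.17884082]
wall far [ 0.49060645 -0.19799864]
```

Converted, 0.0445 m / 0.8 = 0.0556, -0.0034 m / 0.8 = -0.0043.

Request:
play_rows(
  motion=[
    [[-0.0021, -0.0005, 0.0004, 0, 0, 0], [-0.0043, -0.001, 0.0008, 0, 0, 0], [-0.0043, -0.001, 0.0008, 0, 0, 0], [-0.0019, -0.001, 0.0144, 0, 0, 0], [0.0006, -0.001, 0.0281, 0, 0, 0], [0.0031, -0.001, 0.0419, 0, 0, 0], [0.0056, -0.001, 0.0556, 0, 0, 0], [0.0056, -0.001, 0.0556, 0, 0, 0]],
  ],
)

```text
time_s: 16.45
position: [0.4911, -0.1971, 0.0949]
tcp_rot: [[-0.979, -0.112, 0.172], [-0.11, 0.994, 0.019], [-0.173, -0.001, -0.985]]
force: [0.0, 0.5, -1.4]
opening: 0.241
grasp_force: 30.0
```

Converted, 0.004 m / 0.8 = 0.005, 0.001 m / 0.8 = 0.0013.

Request:
play_rows(
  motion=[
    [[0.0003, 0, 0.0013, 0, 0, 0], [0.0005, 0, 0.0025, 0, 0, 0], [0.0006, 0, 0.0038, 0, 0, 0], [0.0009, 0, 0.005, 0, 0, 0], [0.0009, 0, 0.005, 0, 0, 0]],
  ],
)

```text
time_s: 16.87
position: [0.4921, -0.1977, 0.0925]
tcp_rot: [[-0.978, -0.112, 0.175], [-0.111, 0.994, 0.017], [-0.176, -0.003, -0.984]]
force: [-0.5, -0.3, -1.1]
opening: 0.245
grasp_force: 30.0
```

Converted, 0.003 m / 0.8 = 0.0038, 0.002 m / 0.8 = 0.0025.

Request:
play_rows(
  motion=[
    [[0.0003, 0, 0.0013, 0, 0, 0], [0.0005, 0, 0.0025, 0, 0, 0], [0.0006, 0, 0.0038, 0, 0, 0], [0.0006, 0, 0.0038, 0, 0, 0]],
  ],
)

```text
time_s: 17.2
position: [0.4919, -0.1975, 0.0889]
tcp_rot: [[-0.978, -0.112, 0.174], [-0.11, 0.994, 0.017], [-0.175, -0.003, -0.985]]
force: [0.0, -0.4, -0.2]
opening: 0.244
grasp_force: 30.0
```

Converted, 0.002 m / 0.8 = 0.0025, 0.0015 m / 0.8 = 0.0019.

Request:
play_rows(
  motion=[
    [[0.0003, 0, 0.0013, 0, 0, 0], [0.0004, 0, 0.0019, 0, 0, 0], [0.0005, 0, 0.0025, 0, 0, 0], [0.0005, 0, 0.0025, 0, 0, 0]],
  ],
)

```text
time_s: 17.53
position: [0.4923, -0.1979, 0.088]
tcp_rot: [[-0.978, -0.112, 0.176], [-0.111, 0.994, 0.016], [-0.177, -0.004, -0.984]]
force: [-0.9, 0.3, 8.0]
opening: 0.247
grasp_force: 30.0
```

Request:
play_rows(
  motion=[
    [[0, 0, 0, 0, 0, 0], [0, 0, 0, 0, 0, 0], [0, 0, 0, 0, 0, 0], [0, 0, 0, 0, 0, 0]],
  ],
  fingers=0.04,
)

```text
time_s: 17.87
position: [0.4918, -0.1975, 0.0869]
tcp_rot: [[-0.978, -0.112, 0.174], [-0.11, 0.994, 0.017], [-0.175, -0.003, -0.985]]
force: [0.1, 0.8, -0.8]
opening: 0.428
grasp_force: 0.0
```

Converted, -0.205 m / 0.8 = -0.2563, -0.175 m / 0.8 = -0.2188.

Request:
play_rows(
  motion=[
    [[-0.0025, 0, -0.0125, 0, 0, 0], [-0.0063, 0, -0.0375, 0, 0, 0], [-0.0138, 0, -0.075, 0, 0, 0], [-0.0213, 0, -0.1188, 0, 0, 0], [-0.03, 0, -0.1688, 0, 0, 0], [-0.04, 0, -0.2188, 0, 0, 0], [-0.0475, 0, -0.2563, 0, 0, 0], [-0.0475, 0, -0.2563, 0, 0, 0]],
  ],
)

```text
time_s: 18.53
position: [0.4966, -0.1991, 0.3036]
tcp_rot: [[-0.976, -0.112, 0.187], [-0.112, 0.994, 0.007], [-0.187, -0.014, -0.982]]
force: [0.1, -1.4, -1.1]
opening: 0.457
grasp_force: 0.0
```

Run:
```python
from h import *
s=bot.read_state();print(s['position'])
go([.47,-.19,.33],Rt(6.3))
```

```text
[ 0.49664798 -0.19910637  0.30358731]
t 18.53 row [0.0201, 0.0117, -0.0309] [7.84, 9.07, 89.9] dist 0.039
```

Run:
```python
from h import *
R=Rt(6.3);print(R.round(3).tolist())
go([.544,-.29,.32],R)
```

```text
[[-0.11, 0.994, 0.0], [0.994, 0.11, 0.0], [0.0, 0.0, -1.0]]
t 18.53 row [-0.0391, -0.0958, -0.0079] [7.84, 9.07, 89.9] dist 0.104
```

Converted, -0.059 m / 0.8 = -0.0738, -0.051 m / 0.8 = -0.0638, 55.2 degrees / 360 = 0.1533.

Request:
play_rows(
  motion=[
    [[-0.0038, -0.0088, -0.0013, 0.0017, 0.0019, 0.0192], [-0.0075, -0.0175, -0.0025, 0.0033, 0.0039, 0.0383], [-0.0113, -0.0275, -0.0025, 0.005, 0.0058, 0.0575], [-0.015, -0.0363, -0.0038, 0.0067, 0.0078, 0.0767], [-0.0188, -0.0463, -0.0038, 0.0083, 0.0097, 0.0958], [-0.0225, -0.055, -0.005, 0.01, 0.0117, 0.115], [-0.0263, -0.0638, -0.005, 0.0117, 0.0136, 0.1342], [-0.03, -0.0738, -0.0063, 0.0133, 0.0156, 0.1533]],
  ],
  fingers=0.06,
)

```text
time_s: 19.2
position: [0.522, -0.2526, 0.3045]
tcp_rot: [[-0.65, 0.758, 0.056], [0.758, 0.652, -0.023], [-0.054, 0.028, -0.998]]
force: [0.2, -0.0, -0.6]
opening: 0.69
grasp_force: 0.0
```

Run:
```python
from h import *
go([.544,-.29,.32],Rt(6.3))
```

```text
t 19.2 row [-0.0435, -0.0073, -0.0133] [2.47, 2.55, 34.36] dist 0.046
```

Converted, -0.0435 m / 0.8 = -0.0544, -0.0133 m / 0.8 = -0.0166, 34.4 degrees / 360 = 0.0956.

Request:
play_rows(
  motion=[
    [[-0.0113, -0.0019, -0.0038, 0.0014, 0.0014, 0.0192], [-0.0225, -0.0038, -0.0075, 0.0028, 0.0028, 0.0383], [-0.0338, -0.0056, -0.0113, 0.0042, 0.0042, 0.0575], [-0.045, -0.0075, -0.0138, 0.0056, 0.0056, 0.0767], [-0.0544, -0.0091, -0.0166, 0.0069, 0.0069, 0.0956], [-0.0544, -0.0091, -0.0166, 0.0069, 0.0069, 0.0956], [-0.0544, -0.0091, -0.0166, 0.0069, 0.0069, 0.0956]],
  ],
)

```text
time_s: 19.78
position: [0.5444, -0.2901, 0.32]
tcp_rot: [[-0.117, 0.993, 0.001], [0.993, 0.117, -0.002], [-0.002, 0.001, -1.0]]
force: [-0.1, 0.4, -0.4]
opening: 0.69
grasp_force: 0.0
```

Run:
```python
from h import *
s=bot.read_state();print(s['position'],s['tcp_rot'].round(3).tolist())
c=cap('wrist'); np.savez('c10.npz',R=c['R'],t=c['t'],camera_matrix=c['camera_matrix'])
q=proj(c,[.544,-.192,.142]);print(q); u,v=max(int(q[0])-80,0),max(int(q[1])-60,0); print(u,v)
cv2.imwrite('pics/w10.png',cv2.resize(c['frame'][v:v+120,u:u+160,::-1],(800,600),interpolation=cv2.INTER_CUBIC))
```

```text
[ 0.54438776 -0.29011091  0.3199667 ] [[-0.117, 0.993, 0.001], [0.993, 0.117, -0.002], [-0.002, 0.001, -1.0]]
[269.25983345  91.76120973]
189 31
```

View pics/w10.png

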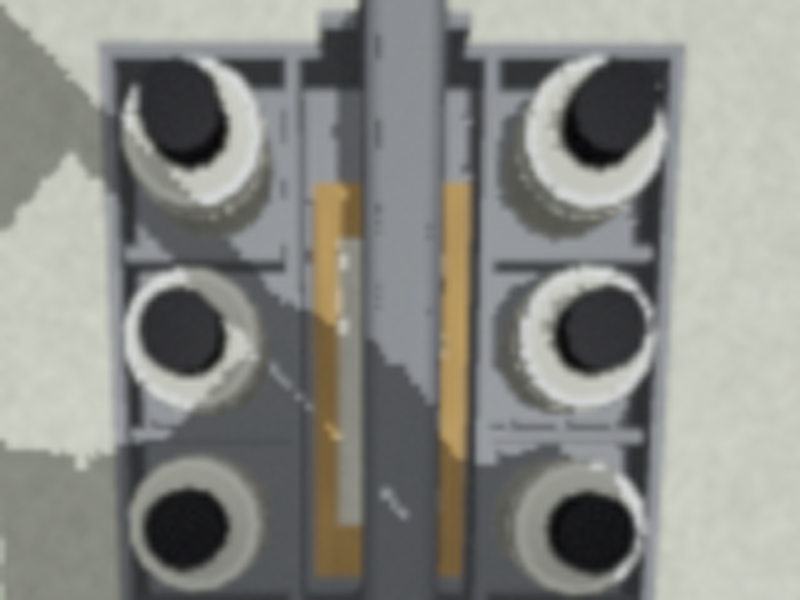

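All six bottles stand in their pockets. The bar centre at u≈405 matches the prediction of 401–405. Checking the position along the bar from the divider tops (v=255, 437) and the rim (v=45).

Run:
```python
from h import *
c=np.load('c10.npz'); f=lambda u,v,z:ray(c,(189+u/5-.4,31+v/5-.4),z)[:2].round(4)
a,b=f(400,255,.032),f(400,437,.032); print('mid',(a+b)/2,np.linalg.norm(a-b)); print('rim->',f(393,46,.04)-.08*np.array([-.11,.994]))
print('bar top',f(405,150,.142),f(405,300,.142),f(403,500,.142)); print('cor',f(105,46,.04),f(682,46,.04))
go([.544,-.192,.235],Rt(6.3)); go([.544,-.192,.129],Rt(6.3))
```

```text
mid [ 0.5473 -0.1928] 0.05159844958911074
rim-> [ 0.544   -0.19392]
bar top [ 0.5404 -0.1605] [ 0.5442 -0.1908] [ 0.5492 -0.2336]
cor [ 0.4556 -0.1238] [ 0.6151 -0.105 ]
t 19.83 row [0.0971, 0.0113, 0.0847] [0.04, 0.07, 0.45] dist 0.129
t 19.83 row [0.0972, 0.0113, 0.1907] [0.04, 0.07, 0.45] dist 0.214
```

Converted, 0.12 m / 0.8 = 0.15, 0.0847 m / 0.8 = 0.1059, 0.2 degrees / 360 = 0.0006.

Request:
play_rows(
  motion=[
    [[0.0188, 0.0025, 0.0175, 0, 0, 0], [0.05, 0.0063, 0.0438, 0, 0, 0.0006], [0.0813, 0.01, 0.0713, 0, 0, 0.0006], [0.1088, 0.0125, 0.0963, 0, 0, 0.0006], [0.12, 0.0141, 0.1059, 0, 0, 0.0006], [0.1206, 0.0141, 0.1125, 0, 0, 0.0006], [0.1206, 0.0141, 0.1375, 0, 0, 0.0006], [0.1206, 0.0141, 0.15, 0, 0, 0.0006]],
  ],
)

```text
time_s: 20.5
position: [0.5454, -0.1941, 0.1999]
tcp_rot: [[-0.113, 0.994, 0.003], [0.994, 0.113, -0.003], [-0.004, 0.002, -1.0]]
force: [-0.6, 0.3, -0.6]
opening: 0.69
grasp_force: 0.0
```

Run:
```python
from h import *
print(bot.read_state()['position']); go([.544,-.1925,.129],Rt(6.5))
```

```text
[ 0.54539145 -0.19411527  0.1999114 ]
t 20.5 row [0.002, -0.0014, 0.0709] [0.14, 0.21, -0.03] dist 0.071
```

Converted, 0.0705 m / 0.8 = 0.0881, 0.064 m / 0.8 = 0.08, 0.2 degrees / 360 = 0.0006.

Request:
play_rows(
  motion=[
    [[0.0013, -0.0009, 0.0188, 0.0003, 0.0006, 0], [0.0019, -0.0013, 0.04, 0.0003, 0.0006, 0], [0.0019, -0.0013, 0.0625, 0.0003, 0.0006, 0], [0.0019, -0.0013, 0.08, 0.0003, 0.0006, 0], [0.0019, -0.0013, 0.0881, 0.0003, 0.0006, 0], [0.0019, -0.0013, 0.0881, 0.0003, 0.0006, 0], [0.0019, -0.0013, 0.0881, 0.0003, 0.0006, 0]],
  ],
)

```text
time_s: 21.08
position: [0.5445, -0.1929, 0.13]
tcp_rot: [[-0.111, 0.994, 0.0], [0.994, 0.111, 0.001], [0.001, 0.001, -1.0]]
force: [0.1, 0.4, -0.3]
opening: 0.692
grasp_force: 0.0
```

Request:
play_rows(
  motion=[
    [[0, 0, 0, 0, 0, 0], [0, 0, 0, 0, 0, 0], [0, 0, 0, 0, 0, 0], [0, 0, 0, 0, 0, 0], [0, 0, 0, 0, 0, 0], [0, 0, 0, 0, 0, 0], [0, 0, 0, 0, 0, 0], [0, 0, 0, 0, 0, 0]],
  ],
  fingers=0.008,
)

```text
time_s: 21.75
position: [0.5444, -0.192, 0.1297]
tcp_rot: [[-0.111, 0.994, 0.001], [0.994, 0.111, 0.001], [0.001, 0.001, -1.0]]
force: [0.8, 0.5, 0.5]
opening: 0.205
grasp_force: 30.0
```

Gripped the bar at 17.8 mm. Lifting gently.

Request:
play_rows(
  motion=[
    [[0, 0, -0.0013, 0, 0, 0], [0, 0, -0.0038, 0, 0, 0], [0, 0, -0.0075, 0, 0, 0], [0, 0, -0.0113, 0, 0, 0], [0, 0, -0.015, 0, 0, 0], [0, 0, -0.0175, 0, 0, 0], [0, 0, -0.0188, 0, 0, 0], [0, 0, -0.0188, 0, 0, 0]],
  ],
)

```text
time_s: 22.42
position: [0.5442, -0.1921, 0.145]
tcp_rot: [[-0.111, 0.994, 0.0], [0.994, 0.111, 0.001], [0.001, 0.0, -1.0]]
force: [-0.1, -0.0, -7.5]
opening: 0.203
grasp_force: 30.0
```

Run:
```python
from h import *
s=bot.read_state();print(s['position'],s['force'],s['moment'],s['opening'])
```

```text
[ 0.54419538 -0.19213423  0.14502454] [-0.14542457 -0.00873549 -7.49716813] [-0.09642236  0.03512572  0.00159063] 0.20266654012514618
```

Converted, -0.039 m / 0.8 = -0.0488, -0.001 m / 0.8 = -0.0013.

Request:
play_rows(
  motion=[
    [[0, 0, -0.0013, 0, 0, 0], [0, 0, -0.005, 0, 0, 0], [0, 0, -0.0113, 0, 0, 0], [0, 0, -0.0188, 0, 0, 0], [0, 0, -0.0263, 0, 0, 0], [0, 0, -0.0338, 0, 0, 0], [0, 0, -0.0413, 0, 0, 0], [0, 0, -0.0488, 0, 0, 0]],
  ],
)

```text
time_s: 23.08
position: [0.5441, -0.1921, 0.1845]
tcp_rot: [[-0.111, 0.994, 0.0], [0.994, 0.111, 0.001], [0.001, 0.0, -1.0]]
force: [-0.1, 0.3, -6.4]
opening: 0.201
grasp_force: 30.0
```

Request:
play_rows(
  motion=[
    [[0, 0, -0.0075, 0, 0, 0], [0, 0, -0.015, 0, 0, 0], [0, 0, -0.0238, 0, 0, 0], [0, 0, -0.0338, 0, 0, 0], [0, 0, -0.0425, 0, 0, 0], [0, 0, -0.05, 0, 0, 0], [0, 0, -0.0538, 0, 0, 0], [0, 0, -0.0538, 0, 0, 0]],
  ],
)

```text
time_s: 23.75
position: [0.5445, -0.1924, 0.2277]
tcp_rot: [[-0.111, 0.994, 0.002], [0.994, 0.111, 0.0], [0.0, 0.002, -1.0]]
force: [0.1, 0.2, -7.5]
opening: 0.205
grasp_force: 30.0
```

Request:
play_rows(
  motion=[
    [[0, 0, 0, 0, 0, 0], [0, 0, 0, 0, 0, 0], [0, 0, 0, 0, 0, 0], [0, 0, 0, 0, 0, 0], [0, 0, 0, 0, 0, 0], [0, 0, 0, 0, 0, 0], [0, 0, 0, 0, 0, 0], [0, 0, 0, 0, 0, 0]],
  ],
)

```text
time_s: 24.42
position: [0.544, -0.1922, 0.2266]
tcp_rot: [[-0.111, 0.994, -0.0], [0.994, 0.111, 0.001], [0.001, -0.0, -1.0]]
force: [1.1, -0.5, -6.6]
opening: 0.205
grasp_force: 30.0
```

Run:
```python
from h import *
s=bot.read_state();print(s['position'],s['force'],s['moment'],s['opening'],np.abs(s['qvel']).max())
c=cap('scene')
u,v=proj(c,[.544,-.192,.15]).astype(int)
cv2.imwrite('pics/s11.png',cv2.resize(c['frame'][v-60:v+60,u-80:u+80,::-1],(800,600),interpolation=cv2.INTER_CUBIC))
y=np.array([-.112,.994,0])
for k in(-.075,.075): print(((proj(c,np.array([.544,-.192,.24])+k*y)-[u-80,v-60])*5).round())
```

```text
[ 0.54404038 -0.19216775  0.22657562] [ 1.14665035 -0.46467394 -6.58041636] [-0.11944812  0.07718436 -0.00414521] 0.2046501514115005 0.16001712071229074
[264. 143.]
[519. 178.]
```

View pics/s11.png

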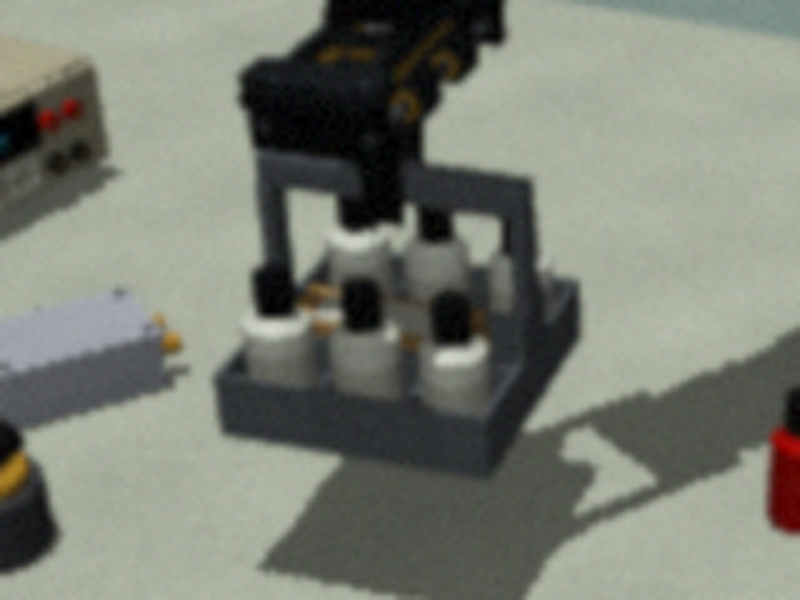

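The caddy hangs about 97 mm up and level to within ~0.03 rad: the bar runs from (270,158) to (525,185), close to the level prediction. All six bottles are upright in it. Handing in.

```bash
python3 -c "
from rig import bot
print(bot.hand_in())"
```

```text
the job is handed in; nothing more can be done
None
```

Both tray bottles are standing in the caddy's two empty pockets, and I'm holding the full caddy still by its bar, level to about 0.03 rad and about 97 mm above the bench; the job is handed in, but no verdict was returned.

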